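# Draw the pattern board from under the stacked boxes

### The job

Draw the plywood pattern board out from under the stack of boxes in the wooden rack, without lifting, unstacking or toppling the stack: it must stay standing on the rack, settled on its floor. Then lay the board (do not drop it) flat on the middle of the marble slab, its length along the slab's length either way round, and let go. Leave everything else on the bench alone.

Things in the scene. Friction and masses are not known exactly. Their poses are not given: they have to be found in the camera images.
- board: plywood pattern board, 210 x 90 x 10 mm, 0.13 kg, an upright grip block across it near one end. Origin: centre of the plate's underside; x along its length, grip block towards -x, z up. It starts flat on the rack's floor under the boxes, grip end sticking out about 87 mm past the stop bar; drawing it takes about 3 to 15 N
- board_grip (a point): centre of the board's grip block, 22 mm thick (board's x), 60 mm wide (y), 40 mm high, standing on the plate: 85 mm from the board's origin towards -x, 30 mm above the plate's underside. Gripped from above across thickness or width; at the start its centre is about 85 mm from the nearest box
- rack: fixed low wooden rack that holds the stack; its floor, 24 mm above the bench, spans x = -70 to 60 mm, y = -100 to 100 mm. Origin: on the bench under the middle of the stack; -x is the front, where the board comes out under the stop bar. Drawn 130 mm towards the rack's -x, the board is clear of the bar and the boxes have sunk 10 mm onto the floor
- rack_bar (a point): middle of the rack's smooth steel stop bar, which bridges the rack's front on two end posts, 62 mm from the rack's origin towards -x: 12 mm thick (x), from 40 to 70 mm above the bench. The board slides through the slot beneath it (16 mm high, 144 mm wide); the boxes are held back by it
- slab: fixed white marble slab lying on the bench, 300 x 160 x 15 mm, its top 15 mm above the bench. Origin: centre of its underside; x along its 300 mm length
- big_box: closed cardboard box, the bottom of the stack, 100 (x) x 130 (y) x 45 mm, about 0.24 kg, lying on the board. Origin: centre of its underside
- small_box: closed white box on the cardboard box, 80 x 100 x 40 mm, about 0.15 kg. Origin: centre of its underside
- tin: round aluminium tin on top of the stack, 58 mm across, 42 mm high, about 0.09 kg. Origin: centre of its underside
- mug: white mug, 80 mm across, 90 mm high; a bystander, to be left alone
- awl: screwdriver-shaped awl lying on the bench, 170 mm long; a bystander, to be left alone
- mallet: hammer lying on the bench; a bystander, to be left alone
- calculator: desk calculator, 150 x 85 x 18 mm; a bystander, to be left alone
- oil: black oil bottle, 48 mm across, 120 mm high; a bystander, to be left alone
- tape: roll of tape lying flat, 100 mm across, 24 mm high; a bystander, to be left alone
- ball: white baseball on a small round wooden stand, 81 mm high in all; a bystander, to be left alone
Not all that is in view belongs to the job. Leave any green or turquoise look-alike of the board alone.

How it is judged:
On the way:
1. the board is clear of the stack and its stop bar, and the stack stands upright on the rack's floor (x of board in the frame of rack below -0.173 m and angle between each of big_box, small_box's own z axis and vertical below 0.1 rad and angle between tin's own z axis and vertical below 0.12 rad and z of big_box in the frame of rack between 0.018 and 0.03 m and x of big_box in the frame of rack between -0.035 and 0.035 m and y of big_box in the frame of rack between -0.04 and 0.04 m and horizontal distance between small_box and big_box below 0.035 m and z of small_box in the frame of big_box above 0.038 m and horizontal distance between tin and small_box below 0.035 m and z of tin in the frame of small_box above 0.033 m), for 0.2 s.
At the end, for the whole second after the job is handed in: Board at rest flat on the slab, centres within 30 mm, lengths within 0.2 rad. Stack at rest and level: cardboard box on the rack's floor within 35 mm (x) and 40 mm (y) of the rack's origin, small box on it, tin on that, each within 35 mm of the middle of the one below (horizontal distance between board and slab below 0.03 m and angle between the x axis of board and the x axis of slab, either way round below 0.2 rad and angle between board's own z axis and vertical below 0.05 rad and z of board in the frame of slab between 0.011 and 0.019 m and linear speed of each of board, big_box, small_box, tin below 0.02 m/s and angle between each of big_box, small_box's own z axis and vertical below 0.1 rad and angle between tin's own z axis and vertical below 0.12 rad and z of big_box in the frame of rack between 0.018 and 0.03 m and x of big_box in the frame of rack between -0.035 and 0.035 m and y of big_box in the frame of rack between -0.04 and 0.04 m and horizontal distance between small_box and big_box below 0.035 m and z of small_box in the frame of big_box above 0.038 m and horizontal distance between tin and small_box below 0.035 m and z of tin in the frame of small_box above 0.033 m); the robot touches nothing.
It fails at once if a box or the tin of the stack topples (angle between any of big_box, small_box, tin's own z axis and vertical above 0.6 rad).
It fails at once if the stack, or part of it, is lifted (more than about 25 mm) (height (world z) of big_box above 0.06 m or height (world z) of small_box above 0.106 m or height (world z) of tin above 0.147 m).
It fails at once if the board is dropped or flung (over 0.7 m/s while not held) (linear speed of board above 0.7 m/s and contact force between the fingers and board below 0.1 N).
It fails at once if a bystander is moved by more than 40 mm (distance of any of mug, awl, mallet, calculator, oil, tape, ball from where it was at the start of the episode above 0.04 m).
It also fails if it takes over 53 s, if anything falls off the work surface, if the arm or the gripper's body presses on something with over 40 N, if the wrist force passes 120 N, or if a joint passes its speed limit or range.

### The arm

A 6-joint arm with a two-finger parallel gripper is mounted at the origin on the work surface. World frame = base frame: x ahead of the robot, y to its left, z up, the work surface at z = 0. Lengths are in m, angles in rad, forces in N, time in s.
With the tool pointing down it reaches from about 0.4 to 0.825 m from the base axis. Payload 7 kg.
Tool frame: the origin (TCP) lies between the finger pads; the fingertips stand 8 mm ahead of it and the grasp point (between the pads) lies 11 mm behind it (arm.finger_overhang is the distance from the TCP to the fingertips, in m); z points along the fingers, y is the line along which they close (so a half turn about z gives the same grasp; the last joint's range is limited). The gripper opens to 88 mm and grips with 3 to 60 N. Pads are 19 mm wide; open, the fingers measure 130 mm over their backs; the gripper's body (78 mm by 193 mm) begins 47 mm behind the grasp point.
Start: joints at [-1.013, 0.359, 0.012, 0, -1.224, -0.288], TCP at [0.18, -0.651, 0.235] pointing down, gripper open.
Joint ranges: [-3.07, 3.07], [-1.43, 2.12], [-1.02, 1.25], [-3.03, 1.67], [-3.05, -0], [-3.03, 3.03]. Speed limits (rad/s): [2.39, 2.39, 3.01, 3.14, 3.14, 3.14].

### API

Orientations are given as [roll, pitch, yaw] about the fixed x, y, z axes, in that order (R = Rz(yaw) Ry(pitch) Rx(roll)).
In Python, from station import arm gives the robot as it stands.
- The arm moves only by the tool move_arm, never from a script. Its argument "rows" is text: rows parted by semicolons, each of 7 numbers parted by spaces: the turn, a rotation vector about the tool's x, y, z in degrees, then the shift along the tool's x, y, z in m, then the finger opening in m, from 0 to 0.0876. A call has 1 to 8 rows; each row shifts and turns the commanded pose from where the row before left it, along the tool's axes as they then stand; what a row does not reach is not made up. A row lasts 1/8 s, in which the tool goes at most 62.5 mm and 10.7 degrees, less where a joint would pass 70% of its speed; a pose out of reach is approached as far as the arm can. A call is refused whole if a number of a shift passes 0.0625 or a number of a turn 10.7, either way. A call with a gripper value outside its range is refused whole. The fingers move at their own pace and stop on an object; "squeeze" is the grip in N (left out, the last holds). Time passes only in rows, so rows that do not move let the fingers close. It gives the time, the measured TCP pose, the force, the opening and the grip force at its end, in the units of the state.
- arm.get_state(): the state, without advancing time (a new reading comes with each control period).
- arm.grab_frame(name): name is "scene" or "top" or "wrist"; returns (picture, depth): 420x560x3 uint8, blue, green, red; 420x560 float32, m along the optical axis (not along the pixel's ray), 0 where there is no reading.
- arm.camera_model(name): a dict with "mtx" (3x3 intrinsics, pixels), "k1" (the pictures are not rectified: a ray, as slopes to the right and down, at radius r is drawn at 1 + k1 r^2 times it, then the intrinsics apply), "camera_from_world" (4x4, takes a point from world to camera coordinates); the wrist camera has in their place "mount" (4x4, takes a point from camera to tool coordinates, whose origin is the TCP and whose axes are the flange's). Camera axes: x right, y down, z forward; pixel columns grow to the right and rows downward; lengths in m; the calibration is good to about 2 mm. A picture is of the moment at which its call begins: read the wrist's pose just before it. camera_model takes no time and is no camera call.
- arm.job_done(): hands the job in; it is judged then, once.
The state is a dict: "t": time; "q": joint angles; "qd": joint speeds; "joint_efforts": joint torques, N m; "eef_pos": TCP position; "ee_rot": TCP orientation; "force": force on the tool from outside, world axes, zero at the start; "moment": the same for the moment, N m; "width": finger opening in m; "gripper_force": force on a finger pad.
Only numpy, scipy, OpenCV 4.12 (cv2) and the standard library are available. Lean on these libraries where they do the work, as an engineer would, in place of code of your own. Each camera call takes 0.05 s, during which the arm holds its last target. There are 200 camera calls.

## Working session

There is one attempt and no reset: what is moved stays moved. The work goes in short steps, Python scripts to look and compute and a tool call to move; the robot and the scene stay as the last step left them, time stands still between calls to the robot, and variables do not carry over. Pictures are saved under pics/ and viewed, at most 10 in all, crops included, and the job is handed in when it is done.

Besides the shell and the picture viewer there is one more tool, called after "Request:" by a JSON object that holds its "name" and its "arguments", one argument or row to a line. move_arm: Moves the arm, as the interface text tells. Its arguments: {"type":"object","properties":{"rows":{"type":"string"},"squeeze":{"type":"number"}},"required":["rows"]}

```bash
mkdir -p pics
cat > h.py <<'E'
import numpy as np, cv2
from station import arm
from scipy.spatial.transform import Rotation as R
def snap(n):
    s=arm.get_state(); im,d=arm.grab_frame(n); m=arm.camera_model(n)
    if 'mount' in m:
        T=np.eye(4);T[:3,:3]=R.from_euler('xyz',s['ee_rot']).as_matrix();T[:3,3]=s['eef_pos'];W=T@m['mount']
    else: W=np.linalg.inv(m['camera_from_world'])
    return im,d,m,W
def cloud(d,m,W):
    h,w=d.shape;u,v=np.meshgrid(np.arange(w),np.arange(h))
    p=cv2.undistortPoints(np.stack([u,v],-1).reshape(-1,1,2).astype(np.float64),np.array(m['mtx']),np.array([m['k1'],0,0,0.]))[:,0]
    P=np.c_[p,np.ones(len(p))]*d.reshape(-1,1)
    P=(P@W[:3,:3].T+W[:3,3]);P[d.ravel()==0]=np.nan
    return P.reshape(h,w,3)
E
python3 - <<'E'
from h import *
print(arm.get_state())
for n in('scene','top'):
    im,d,m,W=snap(n);cv2.imwrite(f'pics/{n}0.png',im);np.savez(n+'0',im=im,P=cloud(d,m,W));print(n,W.round(3).tolist())
E
```

```text
{'t': 0.0, 'q': array([-1.01288898e+00,  3.59397820e-01,  1.10981906e-02, -3.42863308e-04,
       -1.22407775e+00, -2.88128063e-01]), 'qd': array([-1.04227168e-03,  1.13095377e-04,  6.25306242e-05, -7.13601951e-04,
        5.88704111e-04, -6.83838079e-04]), 'joint_efforts': array([-2.72672478e-04, -5.82712984e+01,  2.93045300e+01,  6.99709922e+00,
        6.59348574e-03, -1.61590774e-04]), 'eef_pos': array([ 0.17977916, -0.65015332,  0.23363402]), 'ee_rot': array([ 3.13998518e+00, -1.40281975e-04, -2.87193002e+00]), 'force': array([-0.43116922,  0.19646874, -0.74201474]), 'moment': array([ 0.04873631, -0.00356974, -0.01826427]), 'gripper_force': 0.0, 'width': 0.08755669982266208}
scene [[-0.627, 0.682, -0.377, 1.004], [0.779, 0.544, -0.312, 0.363], [-0.007, -0.489, -0.872, 1.218], [0.0, 0.0, 0.0, 1.0]]
top [[-0.021, -0.985, 0.17, 0.239], [-1.0, 0.019, -0.012, -0.053], [0.009, -0.17, -0.985, 1.648], [0.0, 0.0, 0.0, 1.0]]
```

View pics/scene0.png

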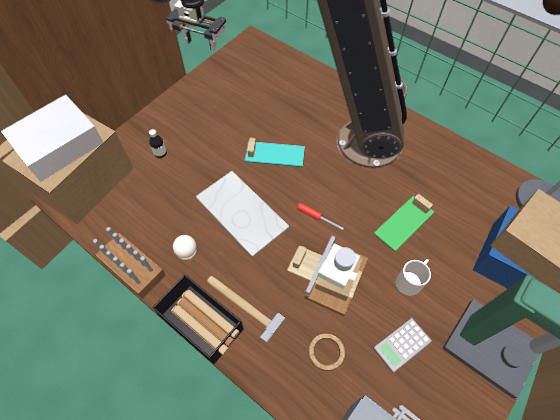

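View pics/top0.png

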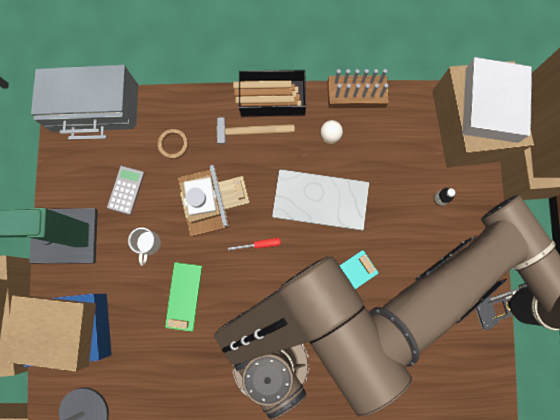

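Scene (top view, 560x420): the board is the pale plywood plate with a wooden grip block at top (233,194) / scene (299,258). It sticks out from under the bar and stack at top (200,197). The slab is at top (321,199). Look-alikes are turquoise at top (360,268) / scene (275,153) and green at top (184,295) / scene (405,222); I leave both alone.

Run:
```python
from h import *
for n,b,s in(('top',(165,260,155,245),(265,380,160,240)),('scene',(280,385,225,320),(190,295,165,260))):
    f=np.load(n+'0.npz');P=f['P'];im=f['im'].astype(int)
    def sub(b): return P[b[2]:b[3],b[0]:b[1]].reshape(-1,3),im[b[2]:b[3],b[0]:b[1]].reshape(-1,3)
    def rect(Q,l):
        (c,sz,a)=cv2.minAreaRect(Q[:,:2].astype(np.float32)*1000);print(n,l,len(Q),'c',np.round(c,0),'sz',np.round(sz,0),'a',round(a,1),'z',np.median(Q[:,2]).round(4))
    Q,c=sub(s);k=(c.min(1)>140)&(Q[:,2]<.04);rect(Q[k],'slab')
    Q,c=sub(b)
    hsv=cv2.cvtColor(c.astype(np.uint8)[None],cv2.COLOR_BGR2HSV)[0]
    for lo,hi in((.028,.04),(.06,.08),(.1,.13),(.15,.18)):
        k=(Q[:,2]>lo)&(Q[:,2]<hi);rect(Q[k],(lo,hi))
    print(n,np.histogram(Q[:,2][np.isfinite(Q[:,2])],bins=np.arange(-.01,.2,.01))[0])
    if n=='top':
        I=im[150:250,155:275].astype(np.uint8);cv2.imwrite('pics/c.png',cv2.resize(I,None,fx=6,fy=6,interpolation=cv2.INTER_CUBIC))
        for u,v in((233,194),(240,188),(225,200),(212,170),(225,225)):print(u,v,P[v,u].round(3))
    else:
        for u,v in((299,258),(310,250)):print(u,v,P[v,u].round(3))
```

```text
top slab 4422 c [ 529. -176.] sz [302. 161.] a 80.7 z 0.0164
top (0.028, 0.04) 692 c [539. 173.] sz [377. 217.] a 18.0 z 0.0339
top (0.06, 0.08) 568 c [536. 169.] sz [201. 187.] a 14.5 z 0.0735
top (0.1, 0.13) 590 c [529. 206.] sz [105.  82.] a 9.2 z 0.1194
top (0.15, 0.18) 289 c [519. 212.] sz [55. 57.] a 62.9 z 0.1621
top [2009 3270  149  676  570  100   53  152  416  198   18   12  316  262
   11    8   73  214    2    0]
233 194 [0.546 0.11  0.036]
240 188 [0.558 0.084 0.076]
225 200 [0.528 0.137 0.032]
212 170 [0.619 0.174 0.071]
225 225 [0.441 0.132 0.069]
scene slab 3768 c [ 531. -165.] sz [364. 328.] a 40.1 z 0.0156
scene (0.028, 0.04) 686 c [579. 183.] sz [295. 211.] a 14.3 z 0.034
scene (0.06, 0.08) 748 c [533. 169.] sz [201. 188.] a 14.5 z 0.0734
scene (0.1, 0.13) 664 c [525. 207.] sz [106.  83.] a 9.1 z 0.1187
scene (0.15, 0.18) 337 c [516. 213.] sz [57. 57.] a 77.9 z 0.1608
scene [3116 3207  195  649  627   66   67  209  539  166   36   24  441  199
   24   24  120  217    0    0]
299 258 [0.567 0.096 0.075]
310 250 [0.508 0.096 0.031]
```

View pics/c.png

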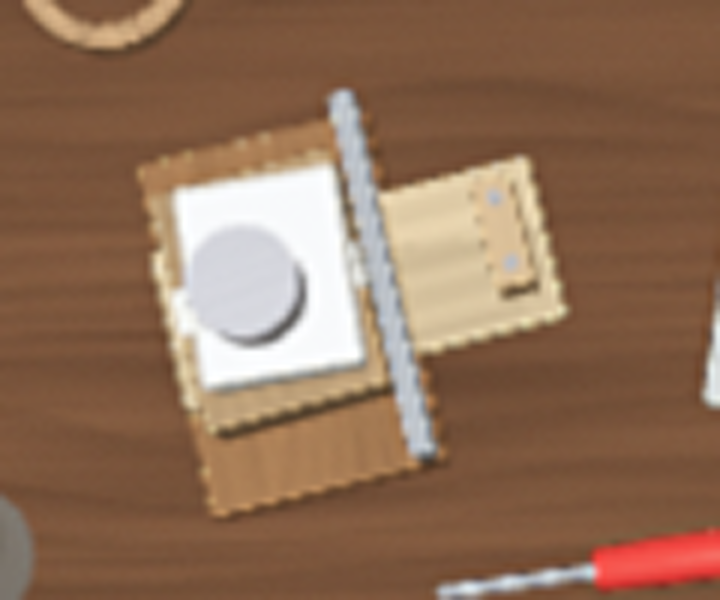

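The crop confirms the plywood board: plate under the steel bar, grip block at crop (507,235), i.e. top (239.5,189), block long axis parallel to the bar. Next I get precise axes for the bar, block and plate.

Run:
```python
from h import *
for n,b in(('top',(165,260,155,245)),('scene',(280,385,225,320))):
    f=np.load(n+'0.npz');P=f['P'];im=f['im']
    Q=P[b[2]:b[3],b[0]:b[1]].reshape(-1,3)
    z=Q[:,2]
    for l,k in(('hi',(z>.06)&(z<.09)),('plate',(z>.027)&(z<.044)&(Q[:,1]<.16))):
        pts=Q[k]
        # cluster by grid
        g=np.zeros((400,400),np.uint8);ij=((pts[:,:2]-[.3,0])*1000).astype(int);ok=((ij>=0)&(ij<400)).all(1);pts=pts[ok];ij=ij[ok];g[ij[:,0],ij[:,1]]=1
        g=cv2.dilate(g,np.ones((7,7)));N,L=cv2.connectedComponents(g);lab=L[ij[:,0],ij[:,1]]
        for i in range(1,N):
            q=pts[lab==i]
            if len(q)<25:continue
            c,s,a=cv2.minAreaRect(q[:,:2].astype(np.float32)*1000)
            print(n,l,len(q),np.round(c),np.round(s),round(a,1),'z',np.percentile(q[:,2],[10,50,90]).round(4))
```

```text
top hi 632 [528. 206.] [201. 115.] 13.0 z [0.0675 0.0761 0.0838]
top hi 134 [559.  90.] [60. 22.] 13.4 z [0.0693 0.0749 0.0799]
top plate 550 [553. 111.] [91. 83.] 13.1 z [0.0303 0.0355 0.04  ]
scene hi 767 [524. 205.] [201. 117.] 13.6 z [0.0672 0.0768 0.0815]
scene hi 147 [556.  90.] [61. 22.] 14.1 z [0.0684 0.0738 0.0772]
scene plate 533 [551. 108.] [93. 80.] 12.7 z [0.0307 0.0342 0.0377]
```

Request:
{"name": "move_arm", "arguments": {
  "rows": "0 0 -9.8 0 0 0 0.0876;0 0 -9.8 0 0 0 0.0876;0 0 -9.8 0 0 0 0.0876;0 0 -9.8 0 0 0 0.0876;0 0 -9.8 0 0 0 0.0876;0 0 -9.8 0 0 0 0.0876;0 0 -9.8 0 0 0 0.0876;0 0 -9.8 0 0 0 0.0876"
}}

```text
t: 1.1
eef_pos: [0.1798, -0.6503, 0.234]
ee_rot: [3.141, 0.001, -1.498]
force: [0.2, 1.2, 0.4]
width: 0.0876
gripper_force: 0.0
```

Request:
{"name": "move_arm", "arguments": {
  "rows": "0 0 -9.6 0 0 0 0.0876;0 0 0 -0.045 -0.0385 0 0.0876;0 0 0 -0.045 -0.0385 0 0.0876;0 0 0 -0.045 -0.0385 0 0.0876;0 0 0 -0.045 -0.0385 0 0.0876;0 0 0 -0.045 -0.0385 0 0.0876;0 0 0 -0.045 -0.0385 0 0.0876;0 0 0 -0.045 -0.0385 0 0.0876"
}}

```text
t: 2.1
eef_pos: [0.369, -0.2797, 0.2345]
ee_rot: [-3.141, 0.0, -1.336]
force: [1.2, -0.8, -0.0]
width: 0.088
gripper_force: 0.0
```

Request:
{"name": "move_arm", "arguments": {
  "rows": "0 0 0 -0.045 -0.0385 0 0.0876;0 0 0 -0.045 -0.0385 0 0.0876;0 0 0 -0.045 -0.0385 0 0.0876;0 0 0 -0.045 -0.0385 0 0.0876;0 0 0 -0.045 -0.0385 0 0.0876;0 0 0 -0.045 -0.0385 0 0.0876;0 0 0 -0.045 -0.0385 0 0.0876;0 0 0 0 0 0 0.0876"
}}

```text
t: 3.1
eef_pos: [0.5586, 0.0908, 0.2333]
ee_rot: [3.14, -0.0, -1.333]
force: [-0.5, -0.6, -0.7]
width: 0.0877
gripper_force: 0.0
```

```bash
cat > w.py <<'E'
from h import *
import sys
s=arm.get_state();print(s['t'],s['q'].round(2),s['eef_pos'].round(4),s['ee_rot'].round(3),s['force'].round(1))
im,d,m,W=snap('wrist');cv2.imwrite(sys.argv[1],im);P=cloud(d,m,W);np.savez('w',im=im,P=P)
Q=P.reshape(-1,3);k=(np.hypot(Q[:,0]-.5575,Q[:,1]-.09)<.05)&(Q[:,2]>.06)&(Q[:,2]<.09);q=Q[k]
c,sz,a=cv2.minAreaRect(q[:,:2].astype(np.float32)*1000);print(len(q),np.round(c,1),np.round(sz,1),a,np.median(q[:,2]))
k=(np.hypot(Q[:,0]-.5575,Q[:,1]-.09)<.07)&(Q[:,2]>.025)&(Q[:,2]<.045);print('plate',k.sum(),np.median(Q[k,2]))
E
python3 w.py pics/w1.png
```

```text
3.1 [ 0.51  0.18 -0.23 -0.   -1.16 -0.27] [0.5586 0.0908 0.2333] [ 3.14  -0.    -1.333] [-0.5 -0.6 -0.7]
1730 [556.4  91. ] [59.4 21.4] 14.063096046447754 0.07467213713631968
plate 5140 0.03491735986413444
```

View pics/w1.png

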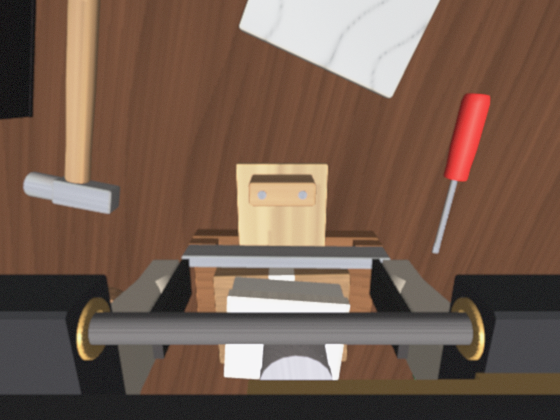

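The wrist view shows the block at (283,191) centred between the fingers, with the bar at (285,252) behind it; the awl and mallet are well clear. Measured block (0.5565, 0.091), top at 0.0747 and plate top at 0.035, which agrees with both fixed views and the text. Descending.

Request:
{"name": "move_arm", "arguments": {
  "rows": "0 0 0 0 0.002 0.05 0.0876;0 0 0 0 0 0.05 0.0876;0 0 0 0 0 0.04 0.0876;0 0 0 0 0 0.025 0.0876;0 0 0 0 0 0.015 0.0876;0 0 0 0 0 0.006 0.0876;0 0 0 0 0 0 0.0876"
}}

```text
t: 4.03
eef_pos: [0.5558, 0.087, 0.049]
ee_rot: [-3.141, 0.0, -1.336]
force: [-0.9, -0.1, 0.1]
width: 0.0872
gripper_force: 0.0
```

Request:
{"name": "move_arm", "arguments": {
  "rows": "0 0 0 0 0 0 0.05;0 0 0 0 0 0 0.05;0 0 0 0 0 0 0.05;0 0 0 0 0 0 0.05;0 0 0 0 0 0 0.05",
  "squeeze": 50
}}

```text
t: 4.65
eef_pos: [0.556, 0.0873, 0.0491]
ee_rot: [-3.14, 0.0, -1.336]
force: [0.1, 0.2, 4.5]
width: 0.0597
gripper_force: 50.0
```

Request:
{"name": "move_arm", "arguments": {
  "rows": "0 0 0 0.002 0 0 0.05;0 0 0 0.004 0 0 0.05;0 0 0 0.005 0 0 0.05;0 0 0 0.005 0 0 0.05;0 0 0 0.005 0 0 0.05;0 0 0 0.005 0 0 0.05;0 0 0 0.005 0 0 0.05;0 0 0 0.005 0 0 0.05"
}}

```text
t: 5.65
eef_pos: [0.5642, 0.054, 0.0487]
ee_rot: [-3.14, 0.002, -1.336]
force: [-2.8, 10.7, 2.4]
width: 0.0601
gripper_force: 50.0
```

```bash
cat > s.py <<'E'
from h import *
for n,b in(('scene',(280,385,225,320)),):
    im,d,m,W=snap(n);P=cloud(d,m,W);np.savez('s',im=im,P=P)
    Q=P[b[2]:b[3],b[0]:b[1]].reshape(-1,3);Q=Q[(Q[:,1]>.14)]
    for lo,hi in((.085,.135),(.14,.18)):
        q=Q[(Q[:,2]>lo)&(Q[:,2]<hi)];c,sz,a=cv2.minAreaRect(q[:,:2].astype(np.float32)*1000)
        p=np.linalg.lstsq(np.c_[q[:,:2],np.ones(len(q))],q[:,2],rcond=None)[0] if len(q)>3 else 0
        print(len(q),np.round(c),np.round(sz),round(a,1),np.median(q[:,2]).round(4),p)
s=arm.get_state();print(s['t'],s['eef_pos'].round(4),s['force'].round(1),s['width'])
E
python3 s.py
```

```text
733 [528. 205.] [113.  88.] 5.5 0.1187 [-0.0798444  -0.0161768   0.16358165]
359 [518. 210.] [56. 55.] 74.7 0.1608 [-0.11810076 -0.03068004  0.22745197]
5.7 [0.5642 0.0535 0.0486] [-2.5  8.4  2.9] 0.0595659072715354
```

Request:
{"name": "move_arm", "arguments": {
  "rows": "0 0 0 0.003 0 0 0.05;0 0 0 0.005 0 0 0.05;0 0 0 0.005 0 0 0.05;0 0 0 0.005 0 0 0.05;0 0 0 0.005 0 0 0.05;0 0 0 0.005 0 0 0.05;0 0 0 0.005 0 0 0.05;0 0 0 0.005 0 0 0.05"
}}

```text
t: 6.7
eef_pos: [0.5727, 0.0169, 0.0484]
ee_rot: [-3.141, 0.002, -1.336]
force: [-2.8, 11.8, 1.9]
width: 0.0596
gripper_force: 50.0
```

Request:
{"name": "move_arm", "arguments": {
  "rows": "0 0 0 0.005 0 0 0.05;0 0 0 0.005 0 0 0.05;0 0 0 0.005 0 0 0.05;0 0 0 0.005 0 0 0.05;0 0 0 0.005 0 0 0.05;0 0 0 0.005 0 0 0.05;0 0 0 0.005 0 0 0.05;0 0 0 0.005 0 0 0.05"
}}

```text
t: 7.7
eef_pos: [0.582, -0.0242, 0.0485]
ee_rot: [3.141, -0.0, -1.336]
force: [-0.9, 3.4, 0.9]
width: 0.06
gripper_force: 50.0
```

```bash
python3 s.py
```

```text
733 [524. 212.] [107.  84.] 6.8 0.115 [-0.0806731  -0.04929641  0.1678962 ]
343 [514. 226.] [57. 56.] 30.5 0.1544 [-0.03899248 -0.10691155  0.19819202]
7.75 [ 0.5821 -0.0247  0.0485] [0.7 0.6 1.6] 0.05953137551195721
```

Request:
{"name": "move_arm", "arguments": {
  "rows": "0 0 0 0.002 0 0 0.05;0 0 0 0.003 0 0 0.05;0 0 0 0.003 0 0 0.05;0 0 0 0.003 0 0 0.05;0 0 0 0.003 0 0 0.05;0 0 0 0.003 0 0 0.05;0 0 0 0.003 0 0 0.05;0 0 0 0.003 0 0 0.05"
}}

```text
t: 8.75
eef_pos: [0.5872, -0.0465, 0.0484]
ee_rot: [3.141, -0.0, -1.336]
force: [-0.8, -0.7, -1.5]
width: 0.0596
gripper_force: 50.0
```

```bash
python3 s.py
```

```text
712 [525. 205.] [106.  84.] 6.9 0.109 [-0.06220752  0.0293326   0.13689956]
332 [516. 215.] [56. 58.] 66.4 0.1509 [-0.03579978  0.01052433  0.16688408]
8.8 [ 0.5873 -0.0467  0.0484] [-0.2 -0.7 -1.1] 0.059469176979047876
```

The boxes have sunk 10 mm and stand level, and the board is clear. Carrying it over the slab.

Request:
{"name": "move_arm", "arguments": {
  "rows": "0 0 0 0.01 0 -0.003 0.05;0 0 0 0.02 0 -0.01 0.05;0 0 0 0.02 0 -0.015 0.05;0 0 0 0.01 0 -0.012 0.05;0 0 5 0 0 0 0.05;0 0 7.5 0 0 0 0.05;0 0 7.3 0 0 0 0.05;0 0 3 0 0 0 0.05"
}}

```text
t: 9.8
eef_pos: [0.6015, -0.105, 0.0891]
ee_rot: [-3.141, 0.0, -1.737]
force: [0.0, -0.5, -1.6]
width: 0.0595
gripper_force: 50.0
```

Request:
{"name": "move_arm", "arguments": {
  "rows": "0 0 0 0.015 0.005 0 0.05;0 0 0 0.03 0.01 0 0.05;0 0 0 0.04 0.015 0 0.05;0 0 0 0.04 0.015 0 0.05;0 0 0 0.03 0.01 0 0.05;0 0 0 0.015 0.005 0 0.05;0 0 0 0 0 0 0.05"
}}

```text
t: 10.68
eef_pos: [0.514, -0.2636, 0.0888]
ee_rot: [-3.141, -0.0, -1.735]
force: [0.5, 1.0, -1.9]
width: 0.06
gripper_force: 50.0
```

```bash
python3 s.py
python3 - <<'E'
from h import *
im,d,m,W=snap('wrist');cv2.imwrite('pics/w2.png',im);P=cloud(d,m,W).reshape(-1,3)
S=np.load('s.npz');P2=S['P'].reshape(-1,3)
c=S['im'].reshape(-1,3).astype(int)
s=arm.get_state();print(s['ee_rot'],s['eef_pos'])
for n,Q in(('w',P),('s',P2)):
    for lo,hi in((.045,.085),):
        k=(Q[:,2]>lo)&(Q[:,2]<hi)&(abs(Q[:,0]-.53)<.09)&(Q[:,1]<.02)&(Q[:,1]>-.235);q=Q[k]
        r=cv2.minAreaRect(q[:,:2].astype(np.float32)*1000);print(n,k.sum(),r,np.linalg.lstsq(np.c_[q[:,:2],np.ones(len(q))],q[:,2],rcond=None)[0],np.median(q[:,2]))
E
```

```text
712 [526. 205.] [104.  84.] 6.9 0.109 [-0.06630145  0.03194141  0.13849375]
331 [516. 215.] [57. 57.] 49.8 0.1506 [-0.01398102 -0.00999301  0.15991158]
10.725 [ 0.5145 -0.2629  0.0888] [ 0.1 -0.1 -0.6] 0.05958258928781522
[-3.14117324e+00  6.08641406e-05 -1.73377114e+00] [ 0.51483577 -0.26242475  0.08873594]
w 5480 ((523.52734375, -205.83718872070312), (25.3536319732666, 89.91582489013672), 81.05512237548828) [-0.00219113 -0.00737797  0.07418463] 0.07456193583642638
s 1262 ((532.0967407226562, -156.572021484375), (171.49342346191406, 91.07428741455078), 79.24646759033203) [-0.0082781  -0.00163899  0.07833309] 0.074329440959925
```

View pics/w2.png

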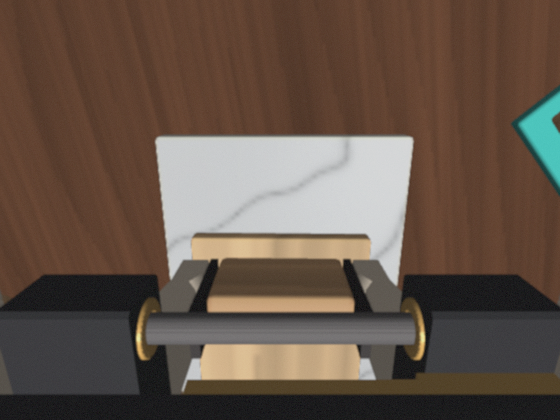

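The wrist view shows the board in the fingers with its end at (281,238), centred and parallel over the slab. The scene cloud puts the board centre at (0.529, -0.176), which is on the slab's centre. Lowering.

Request:
{"name": "move_arm", "arguments": {
  "rows": "0 0 0 0 0 0.01 0.05;0 0 0 0 0 0.015 0.05;0 0 0 0 0 0.012 0.05;0 0 0 0 0 0.005 0.05;0 0 0 0 0 0.003 0.05;0 0 0 0 0 0.002 0.05;0 0 0 0 0 0.001 0.05;0 0 0 0 0 0 0.05",
  "squeeze": 30
}}

```text
t: 11.78
eef_pos: [0.5147, -0.2625, 0.0408]
ee_rot: [-3.141, 0.0, -1.734]
force: [-0.1, 0.1, -1.6]
width: 0.0596
gripper_force: 30.0
```

Request:
{"name": "move_arm", "arguments": {
  "rows": "0 0 0 0 0 0.001 0.05;0 0 0 0 0 0.0005 0.05;0 0 0 0 0 0 0.05"
}}

```text
t: 12.15
eef_pos: [0.5148, -0.2626, 0.04]
ee_rot: [-3.141, -0.0, -1.734]
force: [-2.0, 1.5, 6.3]
width: 0.0599
gripper_force: 30.0
```

Request:
{"name": "move_arm", "arguments": {
  "rows": "0 0 0 0 0 0 0.064;0 0 0 0 0 0 0.07;0 0 0 0 0 0 0.08;0 0 0 0 0 0 0.0876;0 0 0 0 0 -0.015 0.0876;0 0 0 0 0 -0.04 0.0876;0 0 0 0 0 -0.05 0.0876;0 0 0 0 0 -0.05 0.0876",
  "squeeze": 5
}}

```text
t: 13.15
eef_pos: [0.5144, -0.2625, 0.1968]
ee_rot: [-3.141, -0.0, -1.734]
force: [0.8, -0.6, 0.3]
width: 0.0874
gripper_force: 0.0
```

```bash
python3 s.py
python3 - <<'E'
from h import *
im,d,m,W=snap('scene');cv2.imwrite('pics/s2.png',im);Q=cloud(d,m,W).reshape(-1,3);h=cv2.cvtColor(im,cv2.COLOR_BGR2HSV).reshape(-1,3)
k=(Q[:,2]>.021)&(Q[:,2]<.07)&(abs(Q[:,0]-.53)<.08)&(abs(Q[:,1]+.176)<.13);q=Q[k];print(cv2.minAreaRect(q[:,:2].astype(np.float32)*1000))
q=q[q[:,2]<.034];print(np.median(q[:,2]),np.linalg.lstsq(np.c_[q[:,:2],np.ones(len(q))],q[:,2],rcond=None)[0])
E
```

```text
716 [526. 205.] [107.  84.] 7.1 0.1088 [-0.07205204  0.03298333  0.14152475]
333 [516. 214.] [58. 56.] 31.5 0.1505 [-0.02620233  0.00577472  0.16271168]
13.2 [ 0.5175 -0.264   0.2044] [ 3.  -1.2  6.7] 0.08754841580611193
((530.1652221679688, -169.087158203125), (247.84776306152344, 152.77377319335938), 84.1150894165039)
0.025642985713639432 [-0.00657217 -0.00251949  0.02884109]
```

View pics/s2.png

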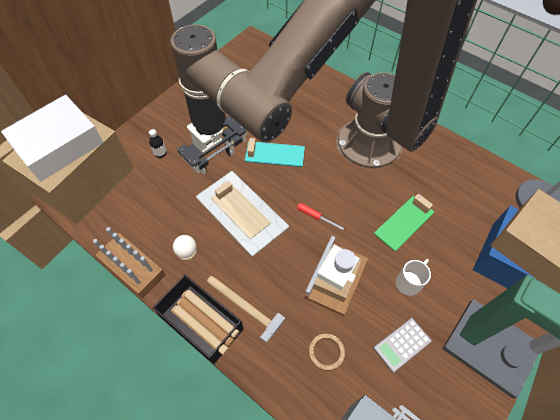

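The board lies centred on the slab at (242,212), the gripper is clear above, the stack stands level behind the bar at (340,272), and the bystanders are unmoved. I hold for a moment, then hand in.

Request:
{"name": "move_arm", "arguments": {
  "rows": "0 0 0 0 0 0 0.0876;0 0 0 0 0 0 0.0876;0 0 0 0 0 0 0.0876"
}}

```text
t: 13.62
eef_pos: [0.514, -0.2624, 0.1931]
ee_rot: [3.14, 0.0, -1.734]
force: [0.4, 0.3, -0.1]
width: 0.0875
gripper_force: 0.0
```

```bash
python3 -c "
from station import arm
print(arm.job_done())"
```

```text
the job is handed in; nothing more can be done
None
```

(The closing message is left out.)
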